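# Kit four machined parts into their matching trays

### The job

Put each of the four loose metal parts into the tray whose cut-out has its shape and length: the long barrel, the short barrel, the round end cap and the L-shaped bracket. Each part must lie flat on the floor of its own cut-out, wholly inside the rim and the same way up as it lies now. Leave the solder tin and the roll of tape where they are.

Things in the scene. Friction and masses are not known exactly. Their poses are not given: they have to be found in the camera images.
- long_barrel: The long brass-coloured metal barrel, lying: 120 mm long, a round tube 26 mm in diameter with a square collar 30 x 30 mm, 12 mm long, at each end; it rests on its collars, 30 mm high. Origin: centre of its underside, on the bench (tube axis 15 mm above). x along the barrel, z up; both ends are alike. Grip it across the middle of the tube (closing along y, 26 mm). About 0.14 kg.
- short_barrel: The short brass-coloured metal barrel, lying: 70 mm long, a round tube 26 mm in diameter with a square collar 30 x 30 mm, 12 mm long, at each end; it rests on its collars, 30 mm high. Origin: centre of its underside, on the bench (tube axis 15 mm above). x along the barrel, z up; both ends are alike. Grip it across the middle of the tube (closing along y, 26 mm). About 0.10 kg.
- end_cap: Round brass-coloured metal end cap standing on its flange: flange 56 mm in diameter and 10 mm thick, on it a boss 36 mm in diameter that reaches 34 mm above the underside. Origin: centre of its underside, on the bench; z up; round, so yaw does not matter. Grip the boss from above the flange (36 mm). About 0.13 kg.
- bracket: L-shaped brass-coloured bracket lying flat, 30 mm high, outline 84 x 64 mm, both legs 16 mm thick. Origin: centre of the 84 x 64 mm outline, at the underside (an empty spot beside the legs). Long leg: x -42 to 42 mm, y -32 to -16 mm. Short leg: x -42 to -26 mm, y -32 to 32 mm (the corner is at -x, -y). z up. Grip the long leg (closing along y, 16 mm) at about x = 0, y = -24 mm. About 0.14 kg.
- long_tray: Tray for the long barrel, outside 160 x 70 mm, with a 136 x 46 mm rectangular cut-out in its middle. Fixed. Black rim 8 mm high, grey cut-out floor 3 mm above the bench. Origin: centre of its underside, on the bench; x along the long side of the cut-out, z up; the barrel may lie either way round. 8 mm of play on every side of the part.
- short_tray: Tray for the short barrel, outside 110 x 70 mm, with an 86 x 46 mm rectangular cut-out in its middle. Fixed. Black rim 8 mm high, grey cut-out floor 3 mm above the bench. Origin: centre of its underside, on the bench; x along the long side of the cut-out, z up; the barrel may lie either way round. 8 mm of play on every side of the part.
- cap_tray: Tray for the round end cap, outside 96 x 96 mm, with a round cut-out 72 mm in diameter in its middle. Fixed. Black rim 8 mm high, grey cut-out floor 3 mm above the bench. Origin: centre of its underside, on the bench; z up. 8 mm of play on every side of the part.
- bracket_tray: Tray for the bracket, outside 124 x 104 mm, with an L-shaped cut-out: outline 100 x 80 mm, arms 32 mm wide. Fixed. Black rim 8 mm high, grey cut-out floor 3 mm above the bench. Origin: centre of its underside and of the cut-out's outline; axes as the bracket's own: the bracket seats with the same yaw (not turned half round), its origin 3 mm above this one. 8 mm of play on every side of the part.
- solder_tin: Open round steel tin, 60 mm in diameter, 24 mm high, standing beyond the trays; leave it alone. Origin: centre of its underside.
- tape_roll: Roll of green tape, a ring 88 mm across and 20 mm high lying flat beyond the trays on the left; leave it alone. Origin: centre of its underside.
There are look-alikes about, which are no part of the job. Leave any orange or pink look-alike of the end_cap alone.

How it is judged:
At the end, for the whole second after the job is handed in: Each part lies at rest in its own tray: its origin within 13 mm (horizontally) of the tray's origin, its underside on the cut-out's floor (less than 5.5 mm above the tray's underside; the floor is at 3 mm, the rim at 8), upright within 0.08 rad; tin and tape within 30 mm of where they stood (horizontal distance between long_barrel and long_tray below 0.013 m and z of long_barrel in the frame of long_tray below 0.0055 m and angle between each of long_barrel, short_barrel, end_cap, bracket's own z axis and vertical below 0.08 rad and linear speed of each of long_barrel, short_barrel, end_cap, bracket below 0.02 m/s and angular speed of each of long_barrel, short_barrel, end_cap, bracket below 0.2 rad/s and horizontal distance between short_barrel and short_tray below 0.013 m and z of short_barrel in the frame of short_tray below 0.0055 m and horizontal distance between end_cap and cap_tray below 0.013 m and z of end_cap in the frame of cap_tray below 0.0055 m and horizontal distance between bracket and bracket_tray below 0.013 m and z of bracket in the frame of bracket_tray below 0.0055 m and distance of each of solder_tin, tape_roll from where it was at the start of the episode below 0.03 m); the robot touches nothing.
It fails at once if the solder tin is shifted by more than 30 mm (distance of solder_tin from where it was at the start of the episode above 0.03 m).
It fails at once if the roll of tape is shifted by more than 30 mm (distance of tape_roll from where it was at the start of the episode above 0.03 m).
It also fails if it takes over 109 s, if anything falls off the work surface, if the arm or the gripper's body presses on something with over 40 N, if the wrist force passes 120 N, or if a joint passes its speed limit or range.

### The arm

A 7-joint arm with a two-finger parallel gripper is mounted at the origin on the work surface. World frame = base frame: x ahead of the robot, y to its left, z up, the work surface at z = 0. Lengths are in m, angles in rad, forces in N, time in s.
With the tool pointing down it reaches from about 0.425 to 0.875 m from the base axis. Payload 4.7 kg.
Tool frame: the origin (TCP) lies midway between the tips of the shut fingers; the grasp point (between the pads) lies 19 mm behind it; z points along the fingers, y is the line along which they close (so a half turn about z gives the same grasp; the last joint's range is limited). The gripper opens to 87 mm and grips with 3 to 60 N. Pads are 19 mm wide; open, the fingers measure 117 mm over their backs; the gripper's body (75 mm by 190 mm) begins 51 mm behind the grasp point.
Start: joints at [1.345, 0.321, -0.07, 1.45, 0.023, 1.371, -0.057], TCP at [0.154, -0.631, 0.223] pointing down, gripper open.
Joint ranges: [-2.86, 2.86], [-0.3, 2.09], [-1.38, 1.24], [0.06, 2.45], [-1.56, 4.7], [0.09, 2.05], [-2.69, 2.69]. Speed limits (rad/s): [2.57, 2.57, 3.14, 3.14, 3.14, 3.14, 3.14].

### API

Orientations are given as a rotation vector (axis times angle).
In Python, from bench import ctrl gives the robot as it stands. The module is installed in compiled form; this text tells all that it offers.
- The arm moves only by the shell command python3 -m handwheel 'ROWS' [FORCE]. ROWS is JSON, a list of rows, each a list of 7 numbers: the finger opening in m, from 0 to 0.087, then the shift along the tool's x, y, z in m, then the turn, a rotation vector about the tool's x, y, z in degrees. A call has 1 to 12 rows; each row shifts and turns the commanded pose from where the row before left it, along the tool's axes as they then stand; what a row does not reach is not made up. A row lasts 1/8 s, in which the tool goes at most 62.5 mm and 10.7 degrees, less where a joint would pass 70% of its speed; a pose out of reach is approached as far as the arm can. A call is refused whole if a number of a shift passes 0.0625 or a number of a turn 10.7, either way. A call with a gripper value outside its range is refused whole. The fingers move at their own pace and stop on an object; FORCE is the grip in N (left out, the last holds). Time passes only in rows, so rows that do not move let the fingers close. It gives the time, the measured TCP pose, the force, the opening and the grip force at its end, in the units of the state.
- ctrl.get_state(): the state, without advancing time (a new reading comes with each control period).
- ctrl.get_image(name): name is "scene" or "top"; returns (picture, depth): 480x640x3 uint8, blue, green, red; 480x640 float32, m along the optical axis (not along the pixel's ray), 0 where there is no reading.
- ctrl.camera_info(name): a dict with "intrinsics" (3x3 intrinsics, pixels), "R" (3x3) and "t" (3): a world point X has camera coordinates R X + t. Camera axes: x right, y down, z forward; pixel columns grow to the right and rows downward; lengths in m; the calibration is good to about 2 mm. A picture is of the moment at which its call begins. camera_info takes no time and is no camera call.
- ctrl.close_job(): hands the job in; it is judged then, once.
The state is a dict: "time": time; "joint_positions": joint angles; "qd": joint speeds; "joint_torque": joint torques, N m; "position": TCP position; "tool_rot": TCP orientation; "ft_force": force on the tool from outside, world axes, zero at the start; "torque": the same for the moment, N m; "grip_width": opening from 0.0 (shut) to 1.0 (fully open); "grip_force": force on a finger pad.
Only numpy, scipy, OpenCV 4.12 (cv2) and the standard library are available. Lean on these libraries where they do the work, as an engineer would, in place of code of your own. Each camera call takes 0.05 s, during which the arm holds its last target. There are 200 camera calls.

## Working session

There is one attempt and no reset: what is moved stays moved. The work goes in short steps, Python scripts to look and compute and a shell command to move; the robot and the scene stay as the last step left them, time stands still between calls to the robot, and variables do not carry over. Pictures are saved under pics/ and viewed, at most 14 in all, crops included, and the job is handed in when it is done.

```bash
mkdir -p pics
python3 - <<'E'
from bench import ctrl
import cv2,numpy as np
for n in("top","scene"):
    im,d=ctrl.get_image(n);cv2.imwrite(f"pics/{n}0.png",im);np.save(f"{n}0.npy",d)
    c=ctrl.camera_info(n);print(n,c)
s=ctrl.get_state();print(s)
E
```

```text
top {'intrinsics': array([[488.86098764,   0.        , 319.27408018],
       [  0.        , 488.86098764, 239.96226443],
       [  0.        ,   0.        ,   1.        ]]), 'R': array([[ 0.00952049, -0.99987834,  0.01235592],
       [-0.9982509 , -0.01022455, -0.05822884],
       [ 0.05834809, -0.01177994, -0.99822679]]), 't': array([-0.00368007,  0.53782065,  1.06093578])}
scene {'intrinsics': array([[458.44276841,   0.        , 317.11251656],
       [  0.        , 458.44276841, 246.03258187],
       [  0.        ,   0.        ,   1.        ]]), 'R': array([[-0.84903901,  0.52821879, -0.01084745],
       [ 0.37308206,  0.58488771, -0.72021951],
       [-0.37408893, -0.61554145, -0.69366144]]), 't': array([ 0.45277898, -0.18862712,  1.10768333])}
{'time': 0.1, 'joint_positions': array([ 1.3451071 ,  0.32172721, -0.07004785,  1.4515446 ,  0.02260378,
        1.37079562, -0.05691895]), 'qd': array([ 5.08873330e-05, -9.82610399e-04, -7.64156139e-04, -9.17502499e-04,
        7.62402178e-04, -5.45339894e-05, -3.44742061e-04]), 'joint_torque': array([ 1.95574705e-05, -4.92572379e+01, -4.05669054e-01, -3.13396990e+01,
       -6.40911888e-02,  3.96093086e-02,  8.44340116e-05]), 'position': array([ 0.15418663, -0.63094395,  0.22158888]), 'tool_rot': array([-3.11739626e+00, -3.75519917e-01,  4.85337895e-04]), 'ft_force': array([ 0.67970579, -0.37660748, -0.29195875]), 'torque': array([ 0.03633807, -0.0473908 ,  0.02475225]), 'grip_force': 0.0, 'grip_width': 1.0015907392755226}
```

View pics/top0.png

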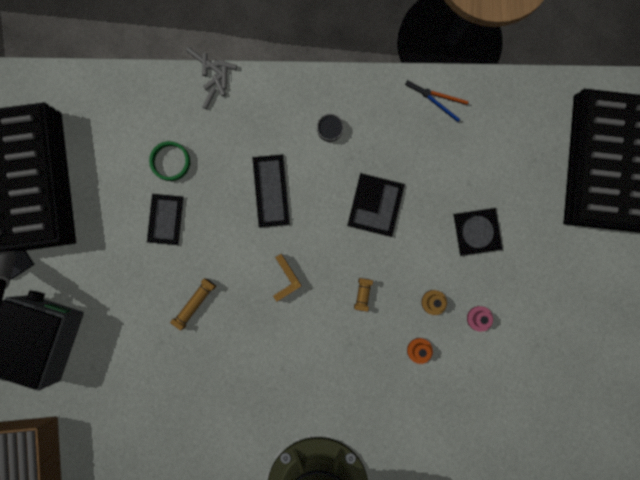

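View pics/scene0.png

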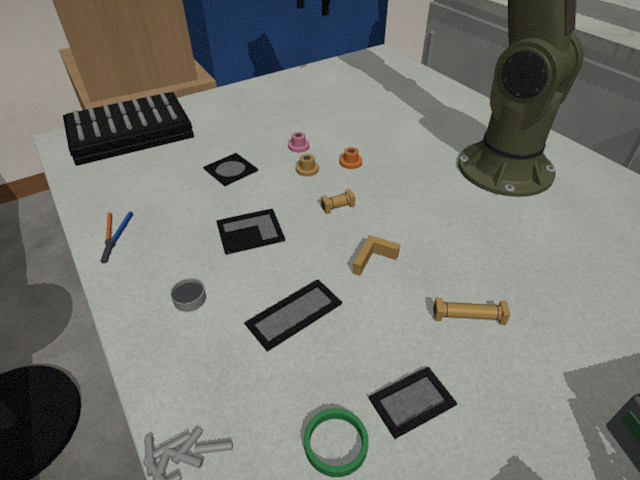

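```bash
cat > h.py <<'E'
from bench import ctrl
import cv2,numpy as np
from scipy.optimize import minimize
from scipy.spatial.transform import Rotation as Ro
C=ctrl.camera_info("top");K,R,t=C["intrinsics"],C["R"],C["t"]
S=4
def rect(a,b): return np.array([[-a,-b],[a,-b],[a,b],[-a,b]])/2000
def circ(d): a=np.arange(0,2*np.pi,.1);return d/2000*np.c_[np.cos(a),np.sin(a)]
L=np.array([[-42,-32],[42,-32],[42,-16],[-26,-16],[-26,32],[-42,32]])/1000
LT=np.array([[-50,-40],[50,-40],[50,-8],[-18,-8],[-18,40],[-50,40]])/1000
def box(x0,x1,y0,y1): return np.array([[x0,y0],[x1,y0],[x1,y1],[x0,y1]])/1000
def barrel(l): return [(box(-l/2,-l/2+12,-15,15),0,.03),(box(l/2-12,l/2,-15,15),0,.03),(box(-l/2,l/2,-13,13),.015,.015)]
# (solids [(poly,z0,z1)], holes [(poly,z)], guess pixel, kind)
M={"long_barrel":(barrel(120),None,(193,304)),"short_barrel":(barrel(70),None,(363,294)),
"end_cap":([(circ(56),0,.01),(circ(36),0,.034)],None,(434,302)),
"bracket":([(L[[0,1,2]]*0+0,0,0)],None,(288,278)),
"long_tray":([(rect(160,70),0,.008)],rect(136,46),(271,190)),"short_tray":([(rect(110,70),0,.008)],rect(86,46),(166,219)),
"cap_tray":([(rect(96,96),0,.008)],circ(72),(478,231)),"bracket_tray":([(rect(124,104),0,.008)],LT,(377,205))}
M["bracket"]=([(box(-42,42,-32,-16),0,.03),(box(-42,-26,-32,32),0,.03)],None,(288,278))
def proj(P): q=(R@P.T).T+t;q=(K@q.T).T;return q[:,:2]/q[:,2:]
def unproj(u,v,z):
    d=R.T@np.linalg.inv(K)@[u,v,1];o=-R.T@t;return o+d*(z-o[2])/d[2]
def place(p,q,z,dz):
    c,s=np.cos(q[2]),np.sin(q[2]);w=p@np.array([[c,s],[-s,c]])+q[:2];return np.c_[w,np.full(len(w),z+dz)]
def ipx(P): return np.round((proj(P)+.5)*S*16-8).astype(np.int32)
def render(n,q,shape,dz=0):
    m=np.zeros((shape[0]*S,shape[1]*S),np.uint8)
    for p,a,b in M[n][0]:
        h=cv2.convexHull(np.r_[ipx(place(p,q,a,dz)),ipx(place(p,q,b,dz))]);cv2.fillPoly(m,[h],255,shift=4)
    if M[n][1] is not None: cv2.fillPoly(m,[ipx(place(M[n][1],q,.008,dz))],0,shift=4)
    return m
def fit(n,im,guess=None,dz=0,win=60):
    u,v=guess or M[n][2]
    if guess is None and len(M[n])>3: pass
    hsv=cv2.cvtColor(im,cv2.COLOR_BGR2HSV)
    sc=(cv2.inRange(hsv,(11,90,40),(28,255,255)) if "tray" not in n else cv2.inRange(im.max(2),0,45))
    lab,k=cv2.connectedComponents(sc)
    _,k=cv2.connectedComponents(sc)
    yy,xx=np.nonzero(k);near=np.argmin((xx-u)**2+(yy-v)**2);sc=np.where(k==k[yy[near],xx[near]],255,0).astype(np.uint8)
    x,y,w,h=cv2.boundingRect(sc)
    big=cv2.resize(sc,None,fx=S,fy=S,interpolation=cv2.INTER_LINEAR)>127
    c0=unproj(x+w/2,y+h/2,.01+dz)
    ys=slice(max(0,y-30)*S,(y+h+30)*S);xs=slice(max(0,x-30)*S,(x+w+30)*S)
    B=big[ys,xs]
    def cost(q):
        m=render(n,q,sc.shape,dz)[ys,xs]>0;return 1-(m&B).sum()/(m|B).sum()
    g=sorted([(cost([c0[0],c0[1],a]),a) for a in np.arange(-np.pi,np.pi,np.pi/18)])[:4]
    best=None
    for _,a in g:
        q0=np.array([c0[0],c0[1],a]);r=minimize(cost,q0,method="Nelder-Mead",options=dict(initial_simplex=q0+np.array([[0,0,0],[.008,0,0],[0,.008,0],[0,0,.15]]),xatol=1e-4,fatol=1e-5,maxiter=120))
        if best is None or r.fun<best.fun: best=r
    return best.x,1-best.fun
def go(x,y,z,yaw,sym=True):
    "yaw: world direction of tool y, tool down. prints turn about tool axes (deg) then shift in the turned tool frame"
    s=ctrl.get_state();Rc=Ro.from_rotvec(s["tool_rot"]);p=s["position"];out=[]
    for k in (0,np.pi) if sym else (0,):
        a=yaw+k;Y=np.array([np.cos(a),np.sin(a),0]);Z=np.array([0,0,-1.]);Rt=np.c_[np.cross(Y,Z),Y,Z]
        rv=(Rc.inv()*Ro.from_matrix(Rt)).as_rotvec();out.append((np.linalg.norm(rv),rv,Rt))
    _,rv,Rt=min(out,key=lambda o:o[0])
    print("turn deg",np.degrees(rv).round(1),"then shift mm",(1000*Rt.T@(np.array([x,y,z])-p)).round(1),"| t",round(s["time"],2),"pos",p.round(4),"w",round(s["grip_width"]*87,1),"gf",round(s["grip_force"],1),"F",s["ft_force"].round(1),"q7",s["joint_positions"].round(2)[[0,4,6]])
E
python3 - <<'E'
from h import *
import json
im=cv2.imread("pics/top0.png");o=cv2.resize(im,None,fx=2,fy=2,interpolation=cv2.INTER_CUBIC);P={}
for n in M:
    q,f=fit(n,im);P[n]=q.tolist();print(n,q.round(4),np.degrees(q[2]).round(1),"iou",round(f,3))
    m=cv2.resize(render(n,q,im.shape[:2]),None,fx=.5,fy=.5)
    cs,_=cv2.findContours((m>127).astype(np.uint8),cv2.RETR_LIST,cv2.CHAIN_APPROX_NONE);cv2.drawContours(o,cs,-1,(255,255,0),1)
    ax=ipx(np.array([[q[0],q[1],.03],[q[0]+.04*np.cos(q[2]),q[1]+.04*np.sin(q[2]),.03]]))/32;cv2.line(o,tuple(int(i) for i in ax[0]),tuple(int(i) for i in ax[1]),(0,0,255),1)
json.dump(P,open("P.json","w"))
cv2.imwrite("pics/fit0.png",o[280:740,270:1030])
d=np.load("top0.npy");print("cap/orange/pink depth",[d[v,u] for u,v in((434,302),(420,351),(480,318),(400,400))])
E
```

```text
long_barrel [ 0.3971  0.2753 -0.6437] -36.9 iou 0.867
short_barrel [ 0.42   -0.0954 -0.1612] -9.2 iou 0.874
end_cap [ 0.4037 -0.2538  0.9055] 51.9 iou 0.844
bracket [ 0.4523  0.0768 -0.956 ] -54.8 iou 0.298
long_tray [ 0.648   0.1105 -3.0369] -174.0 iou 0.757
short_tray [ 0.5819  0.3447 -3.2336] -185.3 iou 0.72
cap_tray [ 0.5615 -0.3518  0.1333] 7.6 iou 0.809
bracket_tray [ 0.619  -0.1244 -0.237 ] -13.6 iou 0.844
cap/orange/pink depth [np.float32(1.0514759), np.float32(1.047197), np.float32(1.0533876), np.float32(1.0730264)]
```

View pics/fit0.png

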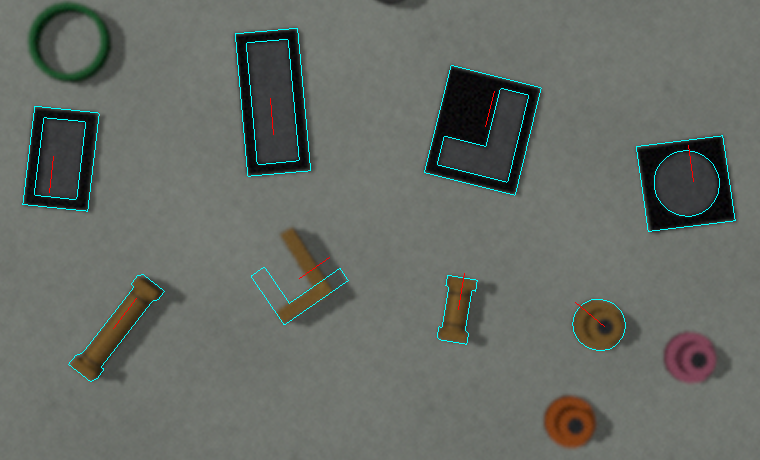

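The crop shows the brass cap at crop (598,325), i.e. pixel (434,302). Its look-alikes are orange at (420,351) and pink at (480,318), so I'm taking the brass one. The barrels are at (193,304) long and (363,294) short. All the fits sit on their outlines except the bracket, whose corner is at crop (333,291). I'll refit it by aligning centroids.

```bash
cat > /tmp/p.py <<'E'
s=open("h.py").read()
s=s.replace("    g=sorted([(cost([c0[0],c0[1],a]),a) for a in np.arange(-np.pi,np.pi,np.pi/18)])[:4]\n","""    cb=np.argwhere(B).mean(0)
    def start(a):
        q=np.array([c0[0],c0[1],a]);mm=np.argwhere(render(n,q,sc.shape,dz)[ys,xs]>0);e=(cb-mm.mean(0))/S
        q[:2]+=(unproj(u+e[1],v+e[0],.01)-unproj(u,v,.01))[:2];return q
    g=sorted([(cost(start(a)),a) for a in np.arange(-np.pi,np.pi,np.pi/18)])[:4]
""").replace("q0=np.array([c0[0],c0[1],a]);r=","q0=start(a);r=")
open("h.py","w").write(s)
E
python3 /tmp/p.py
python3 - <<'E'
from h import *
import json
im=cv2.imread("pics/top0.png");P=json.load(open("P.json"))
for n in("bracket","bracket_tray","end_cap","long_barrel"):
    q,f=fit(n,im);P[n]=q.tolist();print(n,q.round(4),np.degrees(q[2]).round(1),f)
json.dump(P,open("P.json","w"))
# hover over the cap; finger line pointed away from pink/orange: world dir
q=P["end_cap"];
for a in (0,30,60,90,120,150): print(a,end=" ");go(q[0],q[1],.16,np.radians(a))
E
```

```text
bracket [0.4554 0.0895 0.5753] 33.0 0.8987734021949645
bracket_tray [ 0.619  -0.1243 -0.2354] -13.5 0.8413149493035821
end_cap [ 0.4034 -0.2535  0.2162] 12.4 0.8430804863925883
long_barrel [ 0.3964  0.2752 -0.6465] -37.0 0.8695006190672719
0 turn deg [ -0.1  -0.1 -76.3] then shift mm [377.4 249.2  61.6] | t 0.1 pos [ 0.1542 -0.6309  0.2216] w 87.1 gf 0.0 F [ 0.7 -0.4 -0.3] q7 [ 1.35  0.02 -0.06]
30 turn deg [-0.1  0.1 73.7] then shift mm [-202.3 -404.5   61.6] | t 0.1 pos [ 0.1542 -0.6309  0.2216] w 87.1 gf 0.0 F [ 0.7 -0.4 -0.3] q7 [ 1.35  0.02 -0.06]
60 turn deg [-0.1  0.  43.7] then shift mm [  27.1 -451.4   61.6] | t 0.1 pos [ 0.1542 -0.6309  0.2216] w 87.1 gf 0.0 F [ 0.7 -0.4 -0.3] q7 [ 1.35  0.02 -0.06]
90 turn deg [-0.1  0.  13.7] then shift mm [ 249.2 -377.4   61.6] | t 0.1 pos [ 0.1542 -0.6309  0.2216] w 87.1 gf 0.0 F [ 0.7 -0.4 -0.3] q7 [ 1.35  0.02 -0.06]
120 turn deg [ -0.1  -0.  -16.3] then shift mm [ 404.5 -202.3   61.6] | t 0.1 pos [ 0.1542 -0.6309  0.2216] w 87.1 gf 0.0 F [ 0.7 -0.4 -0.3] q7 [ 1.35  0.02 -0.06]
150 turn deg [ -0.1  -0.  -46.3] then shift mm [451.4  27.1  61.6] | t 0.1 pos [ 0.1542 -0.6309  0.2216] w 87.1 gf 0.0 F [ 0.7 -0.4 -0.3] q7 [ 1.35  0.02 -0.06]
```

```bash
python3 -m handwheel '[[0.06,0,0,0,0,0,-8.1],[0.06,0,0,0,0,0,-8.2],[0.06,0.045,-0.0225,0.0068,0,0,0],[0.06,0.045,-0.0225,0.0068,0,0,0],[0.06,0.045,-0.0225,0.0068,0,0,0],[0.06,0.045,-0.0225,0.0068,0,0,0],[0.06,0.045,-0.0225,0.0068,0,0,0],[0.06,0.045,-0.0225,0.0068,0,0,0],[0.06,0.045,-0.0225,0.0068,0,0,0],[0.06,0.045,-0.0225,0.0068,0,0,0],[0.06,0.045,-0.0225,0.0068,0,0,0],[0.06,0,0,0,0,0,0]]' 25
cat > g.py <<'E'
import sys,json
from h import *
# python3 g.py pick|over|place name z_mm [toolydeg]  : uses P.json
P=json.load(open("P.json"))
n,z=sys.argv[1],float(sys.argv[2])/1000
q=np.array(P[n]);off=np.array([0,-.024]) if "bracket" in n else np.zeros(2)
c,s=np.cos(q[2]),np.sin(q[2]);x,y=q[:2]+np.array([[c,-s],[s,c]])@off
yaw=np.radians(float(sys.argv[3])) if len(sys.argv)>3 else q[2]+np.pi/2
go(x,y,z,yaw,sym=n!="bracket_tray")
if n=="bracket_tray": go(x,y,z,yaw+np.pi,sym=False)
E
python3 g.py end_cap 14 120
```

```text
time: 1.6
position: [0.4053, -0.249, 0.1607]
tool_rot: [-3.029, -0.826, 0.0]
ft_force: [-1.0, -0.9, 0.2]
grip_width: 0.689
grip_force: 0.0
turn deg [-0.1 -0.   0.5] then shift mm [ -4.    2.9 146.7] | t 1.6 pos [ 0.4053 -0.249   0.1607] w 59.9 gf 0.0 F [-1.  -0.9  0.2] q7 [ 0.96  0.   -0.54]
```

```bash
python3 -m handwheel '[[0.06,-0.002,0.0015,0.03,0,0,0.5],[0.06,-0.002,0.0015,0.03,0,0,0],[0.06,0,0,0.03,0,0,0],[0.06,0,0,0.03,0,0,0],[0.06,0,0,0.015,0,0,0],[0.06,0,0,0,0,0,0]]'; python3 g.py end_cap 14 120
```

```text
time: 2.35
position: [0.4007, -0.258, 0.0256]
tool_rot: [-3.036, -0.8, 0.002]
ft_force: [0.5, 0.2, 0.0]
grip_width: 0.69
grip_force: 0.0
turn deg [-0.1  0.1 -0.5] then shift mm [ 4.6 -2.5 11.6] | t 2.35 pos [ 0.4007 -0.258   0.0256] w 60.0 gf 0.0 F [0.5 0.2 0. ] q7 [ 0.94  0.1  -0.62]
```

```bash
python3 -m handwheel '[[0.06,0.0045,-0.0025,0.004,0,0,-0.5],[0.06,0,0,0.0075,0,0,0],[0.06,0,0,0,0,0,0],[0.06,0,0,0,0,0,0]]'; python3 g.py end_cap 14 120;  python3 - <<'E'
from h import *
im,d=ctrl.get_image("scene");cv2.imwrite("pics/s1.png",cv2.resize(im[110:230,220:400],None,fx=4,fy=4))
E
```

```text
time: 2.85
position: [0.4044, -0.2537, 0.015]
tool_rot: [3.034, 0.814, 0.0]
ft_force: [-0.2, 0.1, 0.5]
grip_width: 0.687
grip_force: 0.0
turn deg [0. 0. 0.] then shift mm [-0.8 -0.7  1. ] | t 2.85 pos [ 0.4044 -0.2537  0.015 ] w 59.8 gf 0.0 F [-0.2  0.1  0.5] q7 [ 0.93  0.11 -0.64]
```

View pics/s1.png

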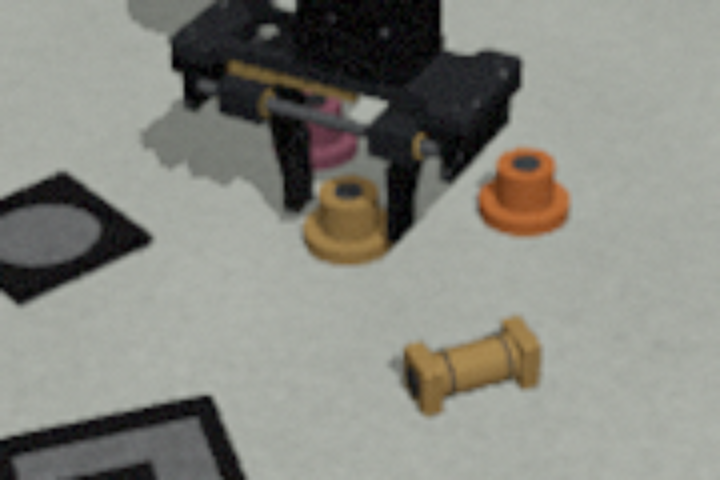

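Brass cap (crop 348,210) sits between the fingers (295,205 and 400,235). The orange and pink look-alikes are clear, so I'm closing.

```bash
python3 -m handwheel '[[0.02,0,0,0,0,0,0],[0.02,0,0,0,0,0,0],[0.02,0,0,0,0,0,0],[0.02,0,0,0,0,0,0],[0.02,0,0,-0.01,0,0,0],[0.02,0,0,-0.03,0,0,0],[0.02,0,0,-0.03,0,0,0],[0.02,0,0,-0.02,0,0,0],[0.02,0,0,0,0,0,0],[0.02,0,0,0,0,0,0]]' 25;  python3 g.py cap_tray 60 120
```

```text
time: 4.15
position: [0.4037, -0.2533, 0.1042]
tool_rot: [-3.034, -0.814, 0.001]
ft_force: [-0.7, 0.3, -1.5]
grip_width: 0.409
grip_force: 25.0
turn deg [-0.1  0.   0. ] then shift mm [ 87.3 164.3  44.2] | t 4.15 pos [ 0.4037 -0.2533  0.1042] w 35.6 gf 25.0 F [-0.7  0.3 -1.5] q7 [ 0.96  0.04 -0.57]
```

```bash
python3 -m handwheel '[[0.02,0.0175,0.033,0,0,0,0],[0.02,0.0175,0.033,0,0,0,0],[0.02,0.0175,0.033,0,0,0,0],[0.02,0.0175,0.033,0.02,0,0,0],[0.02,0.0173,0.0323,0.024,0,0,0],[0.02,0,0,0,0,0,0],[0.02,0,0,0,0,0,0]]';  python3 g.py cap_tray 20 120
```

```text
time: 5.03
position: [0.5612, -0.3511, 0.0596]
tool_rot: [-3.032, -0.814, 0.003]
ft_force: [-0.7, 0.5, -1.6]
grip_width: 0.409
grip_force: 25.0
turn deg [-0.2  0.1  0.1] then shift mm [-0.1  0.8 39.6] | t 5.03 pos [ 0.5612 -0.3511  0.0596] w 35.6 gf 25.0 F [-0.7  0.5 -1.6] q7 [ 0.84  0.22 -0.68]
```

```bash
python3 -m handwheel '[[0.02,0,0,0.02,0,0,0],[0.02,0,0.0008,0.014,0,0,0],[0.02,0,0,0.0065,0,0,0],[0.02,0,0,0,0,0,0],[0.02,0,0,0,0,0,0],[0.06,0,0,0,0,0,0],[0.06,0,0,0,0,0,0],[0.06,0,0,0,0,0,0],[0.06,0,0,-0.02,0,0,0],[0.06,0,0,-0.04,0,0,0],[0.06,0,0,-0.04,0,0,0],[0.06,0,0,0,0,0,0]]';  python3 g.py short_barrel 110
```

```text
time: 6.52
position: [0.5655, -0.3541, 0.1265]
tool_rot: [3.027, 0.812, 0.01]
ft_force: [-0.3, -0.3, 0.1]
grip_width: 0.686
grip_force: 0.0
turn deg [ 0.4 -0.4 39.3] then shift mm [-185.1 -232.1   16.5] | t 6.53 pos [ 0.5655 -0.3541  0.1265] w 59.6 gf 0.0 F [-0.3 -0.3  0.1] q7 [ 0.85  0.2  -0.66]
```

```bash
python3 -m handwheel '[[0.05,0,0,0,0,0,9.9],[0.05,0,0,0,0,0,9.9],[0.05,0,0,0,0,0,9.9],[0.05,0,0,0,0,0,9.6],[0.05,-0.03,-0.038,0.002,0,0,0],[0.05,-0.03,-0.038,0.002,0,0,0],[0.05,-0.03,-0.038,0.002,0,0,0],[0.05,-0.03,-0.038,0.002,0,0,0],[0.05,-0.03,-0.038,0.002,0,0,0],[0.05,-0.03,-0.038,0.002,0,0,0],[0.05,0,0,0,0,0,0],[0.05,0,0,0,0,0,0]]';  python3 g.py short_barrel 50
python3 - <<'E'
from h import *
im,d=ctrl.get_image("top");cv2.imwrite("pics/t2.png",cv2.resize(im[170:360,320:520],None,fx=3,fy=3))
E
```

```text
time: 8.02
position: [0.422, -0.0994, 0.1088]
tool_rot: [3.13, -0.254, 0.002]
ft_force: [0.5, -0.2, -0.0]
grip_width: 0.573
grip_force: 0.0
turn deg [ 0.1 -0.1 -0. ] then shift mm [-2.5 -3.7 58.8] | t 8.03 pos [ 0.422  -0.0994  0.1088] w 49.9 gf 0.0 F [ 0.5 -0.2 -0. ] q7 [ 0.66 -0.02 -1.54]
```

View pics/t2.png

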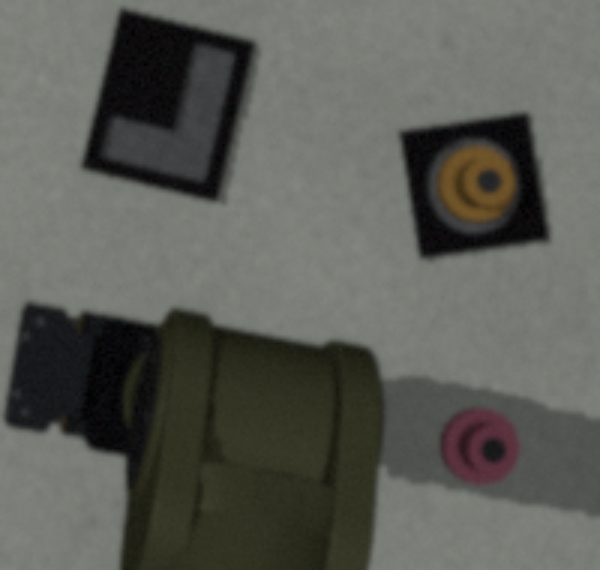

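The cap is inside its round cut-out (crop 478,183). Next I go down on the short barrel.

```bash
python3 -m handwheel '[[0.05,-0.0025,-0.0035,0.03,0,0,0],[0.05,0,0,0.03,0,0,0],[0.05,0,0,0.018,0,0,0],[0.05,0,0,0,0,0,0],[0.05,0,0,0,0,0,0]]';  python3 g.py short_barrel 7
python3 - <<'E'
from h import *
im,d=ctrl.get_image("scene");cv2.imwrite("pics/s2.png",cv2.resize(im[110:250,260:420],None,fx=4,fy=4))
E
```

```text
time: 8.7
position: [0.4205, -0.0956, 0.031]
tool_rot: [-3.131, 0.255, -0.002]
ft_force: [0.4, 0.7, -0.1]
grip_width: 0.575
grip_force: 0.0
turn deg [-0.  -0.1 -0.1] then shift mm [-0.5 -0.2 24. ] | t 8.7 pos [ 0.4205 -0.0956  0.031 ] w 50.0 gf 0.0 F [ 0.4  0.7 -0.1] q7 [ 0.64  0.05 -1.61]
```

View pics/s2.png

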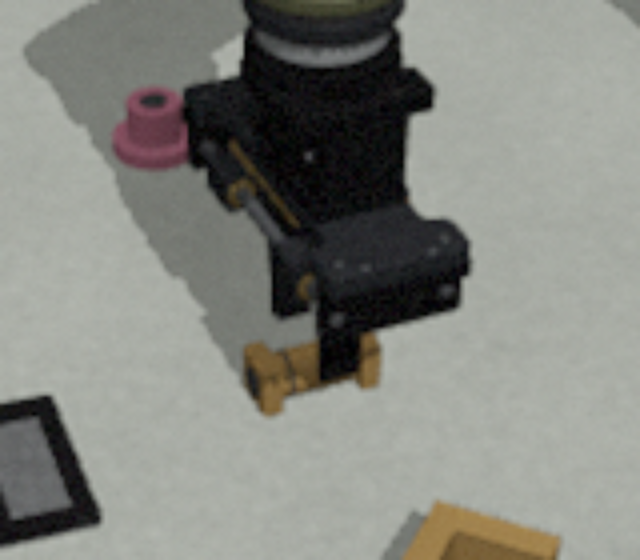

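The finger is at mid-tube (crop 340,365) between the collars. Descend and grip.

```bash
python3 -m handwheel '[[0.05,-0.0005,0,0.015,0,0,0],[0.05,0,0,0.009,0,0,0],[0.05,0,0,0,0,0,0],[0.01,0,0,0,0,0,0],[0.01,0,0,0,0,0,0],[0.01,0,0,0,0,0,0],[0.01,0,0,0,0,0,0]]' 25;  python3 g.py short_barrel 7
python3 -m handwheel '[[0.01,0,0,-0.01,0,0,0],[0.01,0,0,-0.03,0,0,0],[0.01,0,0,-0.03,0,0,0],[0.01,0,0,-0.03,0,0,0],[0.01,0,0,0,0,0,0],[0.01,0,0,0,0,0,0]]' ;  python3 g.py short_tray 80;python3 - <<'E'
from h import *
im,d=ctrl.get_image("scene");cv2.imwrite("pics/s3.png",cv2.resize(im[110:250,260:420],None,fx=3,fy=3))
E
```

```text
time: 9.62
position: [0.4193, -0.095, 0.0066]
tool_rot: [3.131, -0.254, 0.001]
ft_force: [-0.9, -0.5, 1.1]
grip_width: 0.291
grip_force: 25.0
turn deg [ 0. -0. -0.] then shift mm [ 0.8  0.2 -0.4] | t 9.62 pos [ 0.4193 -0.095   0.0066] w 25.4 gf 25.0 F [-0.9 -0.5  1.1] q7 [ 0.64  0.08 -1.63]
time: 10.38
position: [0.4185, -0.0948, 0.1058]
tool_rot: [3.131, -0.254, -0.001]
ft_force: [0.1, -0.8, -1.7]
grip_width: 0.29
grip_force: 25.0
turn deg [ 0.   0.1 -4. ] then shift mm [ 122.3 -452.6   25.8] | t 10.38 pos [ 0.4185 -0.0948  0.1058] w 25.2 gf 25.0 F [ 0.1 -0.8 -1.7] q7 [ 0.66 -0.02 -1.55]
```

View pics/s3.png

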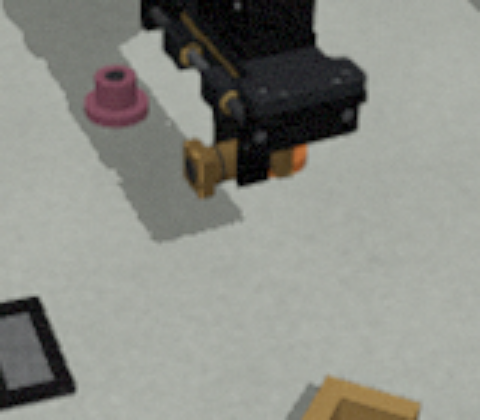

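```bash
python3 -m handwheel '[[0.01,0,0,0,0,0,-4],[0.01,0.0136,-0.05,0,0,0,0],[0.01,0.0136,-0.05,0,0,0,0],[0.01,0.0136,-0.05,0,0,0,0],[0.01,0.0136,-0.05,0,0,0,0],[0.01,0.0136,-0.05,0,0,0,0],[0.01,0.0136,-0.05,0,0,0,0],[0.01,0.0136,-0.05,0,0,0,0],[0.01,0.0136,-0.05,0,0,0,0],[0.01,0.0136,-0.05,0,0,0,0],[0.01,0,0,0,0,0,0],[0.01,0,0,0,0,0,0]]' ;  python3 g.py short_tray 30
```

```text
time: 11.92
position: [0.5813, 0.3412, 0.1044]
tool_rot: [3.136, -0.143, -0.005]
ft_force: [-0.8, -0.7, -0.4]
grip_width: 0.293
grip_force: 25.0
turn deg [0.1 0.2 0. ] then shift mm [ 0.2 -3.5 74.4] | t 11.93 pos [0.5813 0.3412 0.1044] w 25.5 gf 25.0 F [-0.8 -0.7 -0.4] q7 [-0.05  0.37 -2.48]
```

```bash
python3 -m handwheel '[[0.01,0,-0.003,0.03,0,0,0],[0.01,0,0,0.03,0,0,0],[0.01,0,0,0.015,0,0,0],[0.01,0,0,0,0,0,0],[0.01,0,0,0,0,0,0]]' ;  python3 g.py short_tray 10;python3 - <<'E'
from h import *
im,d=ctrl.get_image("scene");cv2.imwrite("pics/s4.png",cv2.resize(im[330:460,330:490],None,fx=3,fy=3))
E
```

```text
time: 12.55
position: [0.5834, 0.3451, 0.0327]
tool_rot: [-3.137, 0.145, -0.003]
ft_force: [0.1, 0.6, -0.9]
grip_width: 0.291
grip_force: 25.0
turn deg [-0.1 -0.1 -0. ] then shift mm [-1.5  0.6 22.7] | t 12.55 pos [0.5834 0.3451 0.0327] w 25.3 gf 25.0 F [ 0.1  0.6 -0.9] q7 [-0.07  0.42 -2.52]
```

View pics/s4.png

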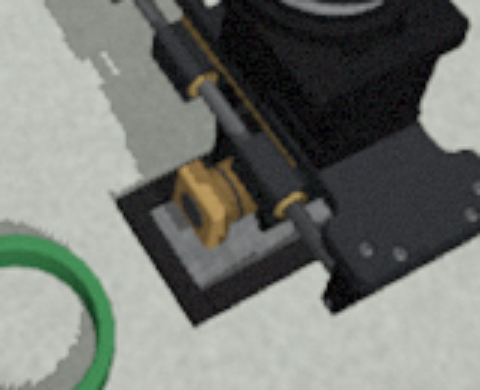

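The barrel hangs over its cut-out and square to it. Lower and release.

```bash
python3 -m handwheel '[[0.01,-0.0015,0,0.012,0,0,0],[0.01,0,0,0.0097,0,0,0],[0.01,0,0,0,0,0,0],[0.01,0,0,0,0,0,0],[0.045,0,0,0,0,0,0],[0.045,0,0,0,0,0,0],[0.045,0,0,0,0,0,0],[0.045,0,0,-0.03,0,0,0],[0.045,0,0,-0.04,0,0,0],[0.045,0,0,-0.03,0,0,0],[0.045,0,0,0,0,0,0],[0.045,0,0,0,0,0,0]]' ;  python3 g.py long_barrel 100;python3 g.py bracket 100
```

```text
time: 14.1
position: [0.5807, 0.3447, 0.1088]
tool_rot: [3.137, -0.144, -0.001]
ft_force: [-0.1, -0.3, -0.8]
grip_width: 0.517
grip_force: 0.0
turn deg [ 0.1  0.  31.8] then shift mm [-105.3  166.5    8.8] | t 14.1 pos [0.5807 0.3447 0.1088] w 45.0 gf 0.0 F [-0.1 -0.3 -0.8] q7 [-0.05  0.37 -2.49]
turn deg [  0.    0.1 -38.2] then shift mm [-244.   169.9    8.8] | t 14.1 pos [0.5807 0.3447 0.1088] w 45.0 gf 0.0 F [-0.1 -0.3 -0.8] q7 [-0.05  0.37 -2.49]
```

The last joint sits at -2.49, so I take the half-turn alternative for the long barrel (-148.2° in place of +31.8°).

```bash
python3 -m handwheel '[[0.05,0,0,0,0,0,-10.6],[0.05,0,0,0,0,0,-10.6],[0.05,0,0,0,0,0,-10.6],[0.05,0,0,0,0,0,-10.6],[0.05,0,0,0,0,0,-10.6],[0.05,0,0,0,0,0,-10.6],[0.05,0,0,0,0,0,-10.6],[0.05,0,0,0,0,0,-10.6],[0.05,0,0,0,0,0,-10.6],[0.05,0,0,0,0,0,-10.6],[0.05,0,0,0,0,0,-10.6],[0.05,0,0,0,0,0,-10.6]]' ;  python3 g.py long_barrel 60
```

```text
time: 15.6
position: [0.5802, 0.3446, 0.1076]
tool_rot: [-1.515, -2.75, 0.004]
ft_force: [-0.4, -0.7, -0.5]
grip_width: 0.577
grip_force: 0.0
turn deg [ -0.2  -0.  -20.7] then shift mm [ 105.  -166.1   47.6] | t 15.6 pos [0.5802 0.3446 0.1076] w 50.2 gf 0.0 F [-0.4 -0.7 -0.5] q7 [ 0.18  0.67 -0.44]
```

```bash
python3 -m handwheel '[[0.05,0,0,0,0,0,-10.5],[0.05,0,0,0,0,0,-10.4],[0.05,0.021,-0.0332,0,0,0,0],[0.05,0.021,-0.0332,0,0,0,0],[0.05,0.021,-0.0332,0.01,0,0,0],[0.05,0.021,-0.0332,0.019,0,0,0],[0.05,0.021,-0.0333,0.019,0,0,0],[0.05,0,0,0,0,0,0],[0.05,0,0,0,0,0,0],[0.05,0,0,0,0,0,0]]' ;  python3 g.py long_barrel 7;python3 - <<'E'
from h import *
im,d=ctrl.get_image("top");cv2.imwrite("pics/t5a.png",im)
for n,dz in (("short_barrel",.003),("end_cap",.003)):
    tr={"short_barrel":(166,219),"end_cap":(480,230)}[n];print(n,fit(n,im,tr,dz))
im,d=ctrl.get_image("scene");cv2.imwrite("pics/s5.png",cv2.resize(im[220:470,340:540],None,fx=2.4,fy=2.4))
E
```

```text
time: 16.85
position: [0.3981, 0.2769, 0.062]
tool_rot: [-1.002, -2.977, -0.003]
ft_force: [-0.4, -0.1, -0.1]
grip_width: 0.576
grip_force: 0.0
turn deg [ 0.1 -0.1 -0.2] then shift mm [ 0.3 -2.4 55. ] | t 16.85 pos [0.3981 0.2769 0.062 ] w 50.1 gf 0.0 F [-0.4 -0.1 -0.1] q7 [ 0.52  0.49 -0.13]
short_barrel (array([ 0.58163337,  0.34666008, -3.23364965]), np.float64(0.9289171974522293))
end_cap (array([ 0.56195434, -0.35290769, -2.58869344]), np.float64(0.8923236037692485))
```

View pics/s5.png

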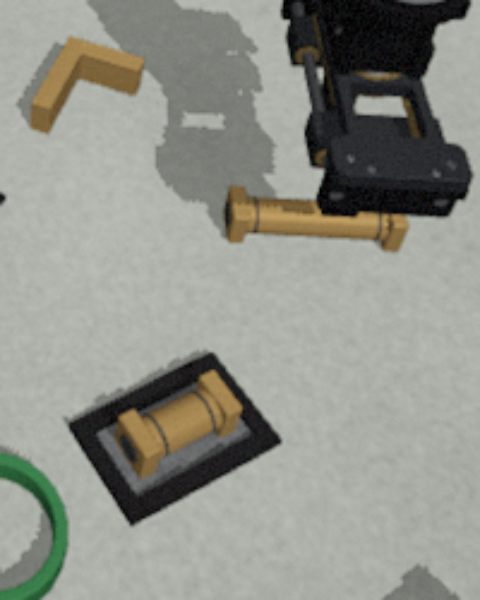

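The short barrel lies flat in its tray (crop 180,425), and the fits put it and the cap within 2 mm of the tray centres. I'll go down on the long barrel.

```bash
python3 -m handwheel '[[0.05,0,-0.0024,0.025,0,0,0],[0.05,0,0,0.02,0,0,0],[0.05,0,0,0.0095,0,0,0],[0.05,0,0,0,0,0,0],[0.01,0,0,0,0,0,0],[0.01,0,0,0,0,0,0],[0.01,0,0,0,0,0,0],[0.01,0,0,0,0,0,0]]' 30;  python3 g.py long_barrel 7
python3 -m handwheel '[[0.01,0,0,-0.01,0,0,0],[0.01,0,0,-0.03,0,0,0],[0.01,0,0,-0.03,0,0,0],[0.01,0,0,-0.03,0,0,0],[0.01,0,0,0,0,0,0],[0.01,0,0,0,0,0,0]]' ;  python3 g.py long_tray 80
```

```text
time: 17.95
position: [0.396, 0.2745, 0.0075]
tool_rot: [1.001, 2.977, 0.001]
ft_force: [0.3, 0.6, 2.2]
grip_width: 0.29
grip_force: 30.0
turn deg [ 0.   0.  -0.1] then shift mm [0.1 0.8 0.5] | t 17.95 pos [0.396  0.2745 0.0075] w 25.2 gf 30.0 F [0.3 0.6 2.2] q7 [ 0.42  0.58 -0.2 ]
time: 18.7
position: [0.3952, 0.2735, 0.1065]
tool_rot: [-1.001, -2.978, 0.003]
ft_force: [0.3, 0.7, -2.8]
grip_width: 0.297
grip_force: 30.0
turn deg [ -0.1  -0.  -43.2] then shift mm [-234.4 -188.5   26.5] | t 18.7 pos [0.3952 0.2735 0.1065] w 25.8 gf 30.0 F [ 0.3  0.7 -2.8] q7 [0.57 0.32 0.01]
```

```bash
python3 -m handwheel '[[0.01,0,0,0,0,0,-10.6],[0.01,0,0,0,0,0,-10.6],[0.01,0,0,0,0,0,-10.6],[0.01,0,0,0,0,0,-10.6],[0.01,-0.039,-0.0313,0,0,0,-0.8],[0.01,-0.039,-0.0313,0,0,0,0],[0.01,-0.039,-0.0313,0,0,0,0],[0.01,-0.039,-0.0313,0,0,0,0],[0.01,-0.039,-0.0313,0,0,0,0],[0.01,-0.039,-0.0313,0,0,0,0],[0.01,0,0,0,0,0,0],[0.01,0,0,0,0,0,0]]' ;  python3 g.py long_tray 30
```

```text
time: 20.2
position: [0.6461, 0.1123, 0.105]
tool_rot: [0.167, -3.133, -0.002]
ft_force: [-0.7, 0.8, -1.5]
grip_width: 0.286
grip_force: 30.0
turn deg [ 0.1 -0.2  0.1] then shift mm [-1.7 -2.  75. ] | t 20.2 pos [0.6461 0.1123 0.105 ] w 24.9 gf 30.0 F [-0.7  0.8 -1.5] q7 [0.54 0.59 1.07]
```

```bash
python3 -m handwheel '[[0.01,-0.0015,-0.0018,0.03,0,0,0],[0.01,0,0,0.03,0,0,0],[0.01,0,0,0.015,0,0,0],[0.01,0,0,0,0,0,0],[0.01,0,0,0,0,0,0]]' ;  python3 g.py long_tray 11;python3 - <<'E'
from h import *
im,d=ctrl.get_image("scene");cv2.imwrite("pics/s6.png",cv2.resize(im[250:400,220:380],None,fx=3,fy=3))
E
```

```text
time: 20.82
position: [0.6498, 0.1107, 0.0333]
tool_rot: [-0.166, 3.136, 0.001]
ft_force: [0.4, 0.4, -0.9]
grip_width: 0.289
grip_force: 30.0
turn deg [0.  0.1 0.1] then shift mm [ 1.8  0.  22.3] | t 20.82 pos [0.6498 0.1107 0.0333] w 25.1 gf 30.0 F [ 0.4  0.4 -0.9] q7 [0.51 0.66 1.03]
```

View pics/s6.png

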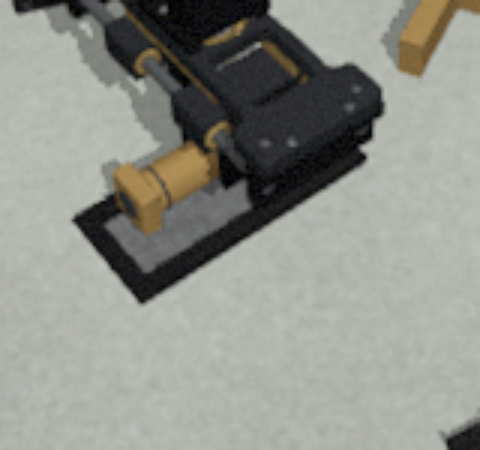

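The near collar (crop 140,195) is over its cut-out and lined up. Lower, release and retreat.

```bash
python3 -m handwheel '[[0.01,0.001,0,0.012,0,0,0],[0.01,0,0,0.0097,0,0,0],[0.01,0,0,0,0,0,0],[0.01,0,0,0,0,0,0],[0.045,0,0,0,0,0,0],[0.045,0,0,0,0,0,0],[0.045,0,0,0,0,0,0],[0.045,0,0,-0.03,0,0,0],[0.045,0,0,-0.04,0,0,0],[0.045,0,0,-0.03,0,0,0],[0.045,0,0,0,0,0,0],[0.045,0,0,0,0,0,0]]' ;  python3 g.py bracket 60
```

```text
time: 22.38
position: [0.648, 0.1095, 0.1098]
tool_rot: [0.165, -3.136, 0.001]
ft_force: [-0.9, -0.2, -0.1]
grip_width: 0.516
grip_force: 0.0
turn deg [ -0.   -0.1 -26.9] then shift mm [172.5  64.   49.8] | t 22.38 pos [0.648  0.1095 0.1098] w 44.9 gf 0.0 F [-0.9 -0.2 -0.1] q7 [0.55 0.59 1.08]
```

```bash
python3 -m handwheel '[[0.045,0,0,0,0,0,-9],[0.045,0,0,0,0,0,-9],[0.045,0,0,0,0,0,-8.9],[0.045,0.0345,0.0128,0.01,0,0,0],[0.045,0.0345,0.0128,0.01,0,0,0],[0.045,0.0345,0.0128,0.01,0,0,0],[0.045,0.0345,0.0128,0.01,0,0,0],[0.045,0.0345,0.0128,0.01,0,0,0],[0.045,0,0,0,0,0,0],[0.045,0,0,0,0,0,0],[0.045,0,0,0,0,0,0]]' ;  python3 g.py bracket 8;python3 - <<'E'
from h import *
im,d=ctrl.get_image("scene");cv2.imwrite("pics/s7.png",cv2.resize(im[180:400,220:440],None,fx=2.5,fy=2.5))
E
```

```text
time: 23.75
position: [0.4699, 0.0703, 0.0607]
tool_rot: [-0.89, 3.012, 0.002]
ft_force: [0.1, -0.2, -0.4]
grip_width: 0.521
grip_force: 0.0
turn deg [ 0.   0.1 -0. ] then shift mm [ 1.7 -0.  52.7] | t 23.75 pos [0.4699 0.0703 0.0607] w 45.3 gf 0.0 F [ 0.1 -0.2 -0.4] q7 [1.   0.45 1.58]
```

View pics/s7.png

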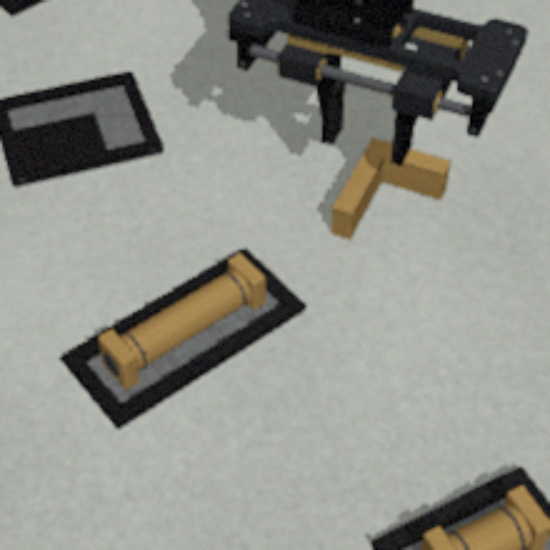

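The long barrel is seated (crop 185,320). The fingers straddle the bracket's long leg, which runs from the corner (375,150) to (343,225). I'm closing on it.

```bash
python3 -m handwheel '[[0.045,0.0017,0,0.025,0,0,0],[0.045,0,0,0.018,0,0,0],[0.045,0,0,0.0085,0,0,0],[0.045,0,0,0,0,0,0],[0.005,0,0,0,0,0,0],[0.005,0,0,0,0,0,0],[0.005,0,0,0,0,0,0],[0.005,0,0,0,0,0,0],[0.005,0,0,0,0,0,0]]' 30;  python3 g.py bracket 8
python3 -m handwheel '[[0.005,0,0,-0.01,0,0,0],[0.005,0,0,-0.03,0,0,0],[0.005,0,0,-0.03,0,0,0],[0.005,0,0,-0.03,0,0,0],[0.005,0,0,0,0,0,0],[0.005,0,0,0,0,0,0]]' ;  python3 g.py bracket_tray 80
```

```text
time: 24.92
position: [0.4676, 0.0686, 0.0092]
tool_rot: [-0.89, 3.012, -0.001]
ft_force: [-0.1, -0.7, 3.2]
grip_width: 0.179
grip_force: 30.0
turn deg [-0.  0. -0.] then shift mm [-1.1  0.2  1.2] | t 24.93 pos [0.4676 0.0686 0.0092] w 15.6 gf 30.0 F [-0.1 -0.7  3.2] q7 [0.89 0.54 1.51]
time: 25.68
position: [0.4667, 0.0683, 0.1083]
tool_rot: [0.89, -3.012, 0.001]
ft_force: [0.1, 0.1, -2.0]
grip_width: 0.182
grip_force: 30.0
turn deg [-0.1 -0.1 46.4] then shift mm [-193.  -175.8   28.3] | t 25.68 pos [0.4667 0.0683 0.1083] w 15.8 gf 30.0 F [ 0.1  0.1 -2. ] q7 [1.06 0.26 1.74]
turn deg [ 1.000e-01 -1.000e-01 -1.336e+02] then shift mm [193.  175.8  28.3] | t 25.68 pos [0.4667 0.0683 0.1083] w 15.8 gf 30.0 F [ 0.1  0.1 -2. ] q7 [1.06 0.26 1.74]
```

```bash
python3 -m handwheel '[[0.005,0,0,0,0,0,9.3],[0.005,0,0,0,0,0,9.3],[0.005,0,0,0,0,0,9.3],[0.005,0,0,0,0,0,9.3],[0.005,0,0,0,0,0,9.2],[0.005,-0.0385,-0.0351,0,0,0,0],[0.005,-0.0385,-0.0351,0,0,0,0],[0.005,-0.0385,-0.0351,0,0,0,0],[0.005,-0.0385,-0.0351,0,0,0,0],[0.005,-0.0385,-0.0351,0,0,0,0],[0.005,0,0,0,0,0,0],[0.005,0,0,0,0,0,0]]' ;  python3 g.py bracket_tray 30
```

```text
time: 27.18
position: [0.6126, -0.1453, 0.1068]
tool_rot: [-0.366, -3.116, -0.004]
ft_force: [-0.2, 1.3, -1.0]
grip_width: 0.182
grip_force: 30.0
turn deg [ 0.1 -0.2  0.1] then shift mm [-1.3 -2.1 76.8] | t 27.18 pos [ 0.6126 -0.1453  0.1068] w 15.8 gf 30.0 F [-0.2  1.3 -1. ] q7 [0.91 0.46 1.21]
turn deg [   0.4    0.2 -179.9] then shift mm [ 1.3  2.1 76.8] | t 27.18 pos [ 0.6126 -0.1453  0.1068] w 15.8 gf 30.0 F [-0.2  1.3 -1. ] q7 [0.91 0.46 1.21]
```

```bash
python3 -m handwheel '[[0.005,-0.0005,-0.0018,0.03,0,0,0],[0.005,0,0,0.03,0,0,0],[0.005,0,0,0.013,0,0,0],[0.005,0,0,0,0,0,0],[0.005,0,0,0,0,0,0]]' ;  python3 g.py bracket_tray 12.5;python3 - <<'E'
from h import *
im,d=ctrl.get_image("scene");cv2.imwrite("pics/s8.png",cv2.resize(im[150:290,190:330],None,fx=4,fy=4))
E
```

```text
time: 27.8
position: [0.6146, -0.1481, 0.0372]
tool_rot: [0.367, 3.118, -0.0]
ft_force: [1.0, -0.6, -1.6]
grip_width: 0.182
grip_force: 30.0
turn deg [0.  0.1 0.1] then shift mm [ 1.3  0.1 24.7] | t 27.8 pos [ 0.6146 -0.1481  0.0372] w 15.8 gf 30.0 F [ 1.  -0.6 -1.6] q7 [0.88 0.53 1.16]
turn deg [  -0.2    0.  -179.9] then shift mm [-1.3 -0.1 24.7] | t 27.8 pos [ 0.6146 -0.1481  0.0372] w 15.8 gf 30.0 F [ 1.  -0.6 -1.6] q7 [0.88 0.53 1.16]
```

View pics/s8.png

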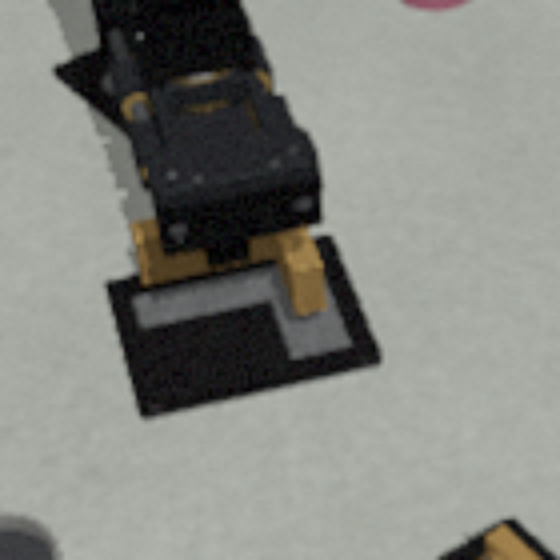

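The bracket's arms line up with the L cut-out (corner at crop 300,240, short leg over 310,330). Lower and release.

```bash
python3 -m handwheel '[[0.005,0.001,0,0.014,0,0,0],[0.005,0,0,0.0102,0,0,0],[0.005,0,0,0,0,0,0],[0.005,0,0,0,0,0,0],[0.035,0,0,0,0,0,0],[0.035,0,0,0,0,0,0],[0.035,0,0,0,0,0,0],[0.035,0,0,-0.03,0,0,0],[0.035,0,0,-0.04,0,0,0],[0.035,0,0,-0.05,0,0,0],[0.035,0,0,0,0,0,0],[0.035,0,0,0,0,0,0]]' ;python3 - <<'E'
from h import *
go(.50,-.42,.2,0)
im,d=ctrl.get_image("scene");cv2.imwrite("pics/s9.png",cv2.resize(im[120:450,130:470],None,fx=1.8,fy=1.8))
E
```

```text
time: 29.35
position: [0.6125, -0.1485, 0.1314]
tool_rot: [-0.368, -3.119, 0.001]
ft_force: [0.5, -0.2, -0.3]
grip_width: 0.401
grip_force: 0.0
turn deg [-0.   0.  76.5] then shift mm [-271.5 -112.5  -68.6] | t 29.35 pos [ 0.6125 -0.1485  0.1314] w 34.9 gf 0.0 F [ 0.5 -0.2 -0.3] q7 [0.93 0.44 1.22]
```

View pics/s9.png

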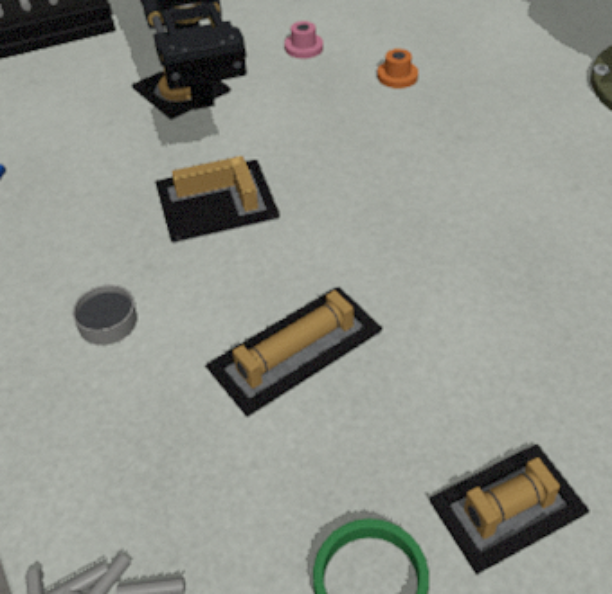

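All four appear seated. I'll clear the arm and measure them once from the top camera.

```bash
python3 -m handwheel '[[0.035,0,0,-0.03,0,0,0],[0.035,-0.01,-0.04,-0.01,0,0,0],[0.035,-0.01,-0.04,-0.01,0,0,0],[0.035,-0.01,-0.04,-0.01,0,0,0],[0.035,-0.01,-0.04,-0.01,0,0,0],[0.035,-0.01,-0.04,-0.01,0,0,0],[0.035,-0.01,-0.05,0,0,0,0],[0.035,-0.01,-0.05,0,0,0,0],[0.035,0,0,0,0,0,0],[0.035,0,0,0,0,0,0]]' ;python3 - <<'E'
from h import *
import json
P=json.load(open("P.json"))
im,d=ctrl.get_image("top");cv2.imwrite("pics/t9.png",im)
G={"long_barrel":"long_tray","short_barrel":"short_tray","end_cap":"cap_tray","bracket":"bracket_tray"}
for n,tr in G.items():
    g={"bracket":(385,210)}.get(n,M[tr][2]);q,f=fit(n,im,g,.003);print(n,((q[:2]-P[tr][:2])*1000).round(1),"dyaw",np.degrees(q[2]-P[tr][2]).round(1),round(f,3))
E
```

```text
time: 30.65
position: [0.6108, -0.4553, 0.2097]
tool_rot: [-0.367, -3.118, -0.004]
ft_force: [-0.1, 1.1, -0.9]
grip_width: 0.402
grip_force: 0.0
long_barrel [0.9 0.4] dyaw -0.0 0.941
short_barrel [0.  2.1] dyaw 180.1 0.89
end_cap [ 0.7 -1. ] dyaw -152.9 0.894
bracket [ 0.5 -1.7] dyaw -0.5 0.937
```

All parts are within about 2 mm of their tray centres, so I'm handing in.

```bash
python3 -c "
from bench import ctrl
print(ctrl.close_job())"
```

```text
the job is handed in; nothing more can be done
None
```

I put all four parts in their own trays and handed the job in at about 31 s: the top camera shows each within about 2 mm of its tray's centre, they look flat in the scene image, and the tin, tape and look-alikes were left alone; no verdict was returned.

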